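# Crack a walnut with the nutcracker and put it in the bowl

## Task

Lift the nutcracker by its steel head, lower it flat onto the chopping board so that the walnut stands whole between its open jaws, then let go, take it again by the two green handles and squeeze them together until the shell gives. Then lift the nutcracker away and lay it flat on the bare worktop beside the board, and last put the cracked walnut into the grey bowl; leave the bowl upright and do not push the onion, the salt mill or the garlic about.

Things in the scene. Friction and masses are not known exactly. Their poses are not given: they have to be found in the camera images.
- cracker: Loose steel nutcracker with green handles, lying flat, 195 mm long, 0.29 kg. Origin: centre of the underside of its heavy rectangular steel head: 50 mm long (own x -25 to +25), 38 mm wide (y), 28 mm high; own z up. Two levers run along own -x to the handle ends at x = -170 mm. Centre of mass at x = -15 mm: pinched by the head it carries level.
- head_grip (a point): Point in the nutcracker's head at its own (-8, 0, 14) mm: where to pinch it for carrying, across its 38 mm width (own y). Axes as cracker.
- jaw_mid (a point): Point midway between the jaws, at own (-90, 0, 17) mm of cracker, axes as there: where the walnut's middle must come. The steel jaw faces are 34 mm long, 24 mm high (z 5 to 29 mm) and 48 mm apart when open; the levers measure 78 mm over their outsides there.
- handle_l (a point): Middle of the left (own +y) handle, moving with its lever; open it lies at (-150, +27, 14) mm of cracker, shut at about y = +8 mm. Each green handle is 12 mm thick, 22 mm high (z 3 to 25 mm), about 45 mm long. Open, the two measure 66 mm over their outer faces.
- handle_r (a point): The same on the right (own -y) handle, open at (-150, -27, 14) mm of cracker.
- lever_l (a joint): Turn of the left lever about its upright pin in the head: 0 sprung open (rest), 0.14 rad fully shut (jaw gap about 27 mm, handles about 28 mm over their outer faces). Both levers are geared together. A spring opens them: 1.6 N at each handle open, 2.7 N shut. The jaws meet the whole walnut at about 0.08 rad.
- walnut: Loose large light-brown walnut on the chopping board: 60 mm long (own x), 36 mm wide (y, across its half shells), 35 mm high, 40 g. Origin: centre of its flat underside, z up; both ends alike. Its length must lie along the nutcracker's. The shell holds up to about 20 N across the width (about 14 N at the handles), then gives suddenly; along its length it does not give. Cracked: 28 mm wide and firm.
- nut_mid (a point): Middle of the walnut, 15 mm over its underside, 2 mm to the -y side of its origin (the caved-in half is the +y one). Axes as walnut.
- shell (a joint): How far the walnut's +y half shell has caved in: 0 whole, 0.008 m cracked; it rests nowhere between.
- small_board: Wooden chopping board, fixed, 200 mm (own x) by 300 mm (own y), 21 mm thick; origin: centre of its underside; its length points roughly away from the robot.
- bowl_grey: Loose round dark grey stoneware bowl, 170 mm across, 97 mm high, 0.5 kg; origin: centre of its underside, z up. Mouth about 150 mm wide inside, inner floor about 10 mm up and 80 mm wide. It stands on one side of the board, the nutcracker on the other; which side is which varies.
- onion_3: Loose brown onion, 73 mm wide, 77 mm high, beyond the far right corner of the board, not to be pushed about; origin: centre of its underside.
- salt_mill: Loose turned wooden salt mill, 56 mm wide, 165 mm high, beyond the far left corner of the board, not to be pushed about; origin: centre of its underside.
- garlic_2: Loose garlic bulb, 60 mm wide, 58 mm high, at the left near the robot, not to be pushed about; origin: centre of its underside.
Not all that is in view belongs to the job. Several things have the shape of the walnut; the one meant has the colours described above. Several things have the shape of the bowl_grey; the one meant has the colours described above.

How it is judged:
On the way, in this order (a step that is already met when the one before it is completed fails the run):
1. the nutcracker lies flat on the board, let go, with the whole walnut between its open jaws (x of nut_mid in the frame of cracker between -0.112 and -0.068 m and y of nut_mid in the frame of cracker between -0.014 and 0.014 m and z of nut_mid in the frame of cracker between 0.005 and 0.032 m and height (world z) of cracker between 0.016 and 0.03 m and angle between cracker's own z axis and vertical below 0.1 rad and value of joint shell below 0.002 m and value of joint lever_l below 0.04 rad and contact force between the fingers and cracker below 0.3 N), for 0.1 s.
2. the shell gives while the walnut is squeezed between the jaws (x of nut_mid in the frame of cracker between -0.112 and -0.068 m and y of nut_mid in the frame of cracker between -0.014 and 0.014 m and z of nut_mid in the frame of cracker between 0.005 and 0.032 m and value of joint shell above 0.006 m and contact force between cracker and walnut above 4 N), for 0.05 s.
3. the nutcracker lies flat on the bare worktop again, let go, with the cracked walnut still on the board (height (world z) of cracker below 0.009 m and angle between cracker's own z axis and vertical below 0.1 rad and value of joint shell above 0.006 m and contact force between the fingers and cracker below 0.3 N and horizontal distance between nut_mid and bowl_grey above 0.1 m), for 0.1 s.
At the end, for the whole second after the job is handed in: The walnut is cracked (shell over 6 mm) and at rest in the upright grey bowl (within 60 mm of its axis, 5 to 70 mm over its underside); the nutcracker lies at rest, open and flat (tilt under 0.1 rad) on the bare worktop, less than 9 mm above it (value of joint shell above 0.006 m and horizontal distance between nut_mid and bowl_grey below 0.06 m and z of nut_mid in the frame of bowl_grey between 0.005 and 0.07 m and linear speed of walnut below 0.05 m/s and angle between each of bowl_grey, cracker's own z axis and vertical below 0.1 rad and height (world z) of bowl_grey below 0.01 m and linear speed of cracker below 0.03 m/s and value of joint lever_l below 0.04 rad and height (world z) of cracker below 0.009 m); the robot touches nothing.
It fails at once if the onion pushed more than 40 mm (distance of onion_3 from where it was at the start of the episode above 0.04 m).
It fails at once if the salt mill pushed more than 40 mm (distance of salt_mill from where it was at the start of the episode above 0.04 m).
It fails at once if the garlic pushed more than 40 mm (distance of garlic_2 from where it was at the start of the episode above 0.04 m).
It also fails if it takes over 69 s, if anything falls off the work surface, if the arm or the gripper's body presses on something with over 40 N, if the wrist force passes 120 N, or if a joint passes its speed limit or range.

## Robot

A 6-joint arm with a two-finger parallel gripper is mounted at the origin on a cart in front of the work surface, level with it; the furniture and walls round the work are solid. World frame = base frame: x ahead of the robot, y to its left, z up, the work surface at z = 0. Lengths are in m, angles in rad, forces in N, time in s.
With the tool pointing down it reaches from about 0.4 to 0.825 m from the base axis. Payload 7 kg.
Tool frame: the origin (TCP) lies midway between the tips of the shut fingers; the grasp point (between the pads) lies 19 mm behind it (r.grip_depth is the distance from the TCP to the grasp point, in m); z points along the fingers, y is the direction in which the jaws open and shut (so a half turn about z gives the same grasp; the last joint's range is limited). The gripper opens to 88 mm and grips with 3 to 60 N. Pads are 19 mm wide; open, the fingers measure 130 mm over their backs; the gripper's body (78 mm by 193 mm) begins 47 mm behind the grasp point.
Start: joints at [-1.051, 0.359, 0.012, 0, -1.224, -0.288], TCP at [0.155, -0.657, 0.227] pointing down, gripper open.
Joint ranges: [-3.07, 3.07], [-1.43, 2.12], [-1.02, 1.25], [-3.03, 1.67], [-3.05, -0], [-3.03, 3.03]. Speed limits (rad/s): [2.39, 2.39, 3.01, 3.14, 3.14, 3.14].

## Interface

Orientations are given as a rotation vector (axis times angle).
In Python, from plant import r gives the robot as it stands.
- The arm moves only by the tool drive_tool, never from a script. Its argument "commands" is one flat list of numbers, 7 for each row, row after row: the shift along the tool's x, y, z in m, then the turn, a rotation vector about the tool's x, y, z in degrees, then the closure, from 0 (fully open) to 1 (shut). A call has 1 to 20 rows; each row is the pose to reach, as a shift and turn from the pose commanded when the call began, along the tool's axes at that moment; what a row does not reach only later rows make up. A row lasts 1/10 s, in which the tool goes at most 50 mm and 8.59 degrees, less where a joint would pass 70% of its speed; a pose out of reach is approached as far as the arm can. A call with a gripper value outside its range is refused whole. The fingers move at their own pace and stop on an object; the grip force is fixed at half the most. Time passes only in rows, so rows that repeat a pose let the fingers close. It gives the time, the measured TCP pose, the force and the opening at its end, in the units of the state.
- r.read_state(): the state, without advancing time (a new reading comes with each control period).
- r.camera(name): name is "scene" or "top" or "wrist"; returns a dict with "img" (400x640x3 uint8, blue, green, red), "intrinsics" (3x3 intrinsics, pixels), "cam_to_world" (4x4, takes a point from camera to world coordinates); the wrist camera has in their place "T_tool_cam" (4x4, takes a point from camera to tool coordinates, whose origin is the TCP and whose axes are the flange's). Camera axes: x right, y down, z forward; pixel columns grow to the right and rows downward; lengths in m; the calibration is good to about 2 mm. A picture is of the moment at which its call begins: read the wrist's pose just before it. There is no depth.
- r.hand_in(): hands the job in, once; it reports no verdict.
The state is a dict: "time": time; "q": joint angles; "qvel": joint speeds; "joint_efforts": joint torques, N m; "tool_pos": TCP position; "orientation": TCP orientation; "ft_force": force on the tool from outside, world axes, zero at the start; "wrist_torque": the same for the moment, N m; "gripper_width": opening from 0.0 (shut) to 1.0 (fully open).
Only numpy, scipy, OpenCV 4.12 (cv2) and the standard library are available. Lean on these libraries where they do the work, as an engineer would, in place of code of your own. Each camera call takes 0.05 s, during which the arm holds its last target.

## Working session

There is one attempt and no reset: what is moved stays moved. The work goes in short steps, Python scripts to look and compute and a tool call to move; the robot and the scene stay as the last step left them, time stands still between calls to the robot, and variables do not carry over. Pictures are saved under pics/ and viewed, and the job is handed in when it is done.

Besides the shell and the picture viewer there is one more tool, called after "Emit:" as name(argument=value, ...) on one line, values as JSON. drive_tool: Moves the arm, as the interface text tells. Its arguments: {"type":"object","properties":{"commands":{"type":"array","items":{"type":"number"}}},"required":["commands"]}

```bash
mkdir -p pics; ls
python3 - <<'E'
from plant import r
import cv2
s=r.read_state();print(s)
print(r.grip_depth)
for n in("scene","top","wrist"):
    c=r.camera(n);cv2.imwrite(f"pics/{n}0.png",c["img"])
    print(n,c["intrinsics"].tolist(),[ (k,v.round(4).tolist()) for k,v in c.items() if k in("cam_to_world","T_tool_cam")])
E
```

```text
pics
{'time': 0.0, 'q': array([-1.05092648e+00,  3.59388004e-01,  1.10742605e-02, -3.64135252e-04,
       -1.22411604e+00, -2.88082685e-01]), 'qvel': array([ 0.00017701, -0.00015626,  0.00224617,  0.0014777 , -0.00073154,
       -0.00020325]), 'joint_efforts': array([-1.07249463e-03, -5.82711911e+01,  2.93049181e+01,  6.99705362e+00,
        6.82194936e-03, -1.50198166e-04]), 'tool_pos': array([ 0.15491301, -0.65647858,  0.22562616]), 'orientation': array([ 3.63044503e-01, -3.12021479e+00, -2.57041331e-03]), 'ft_force': array([ 0.04597512, -0.59304648,  0.69575195]), 'wrist_torque': array([-0.00978093,  0.08150525,  0.0005027 ]), 'gripper_width': 1.0020725376772777}
0.0188
scene [[446.98293862858566, 0.0, 315.1806654067467], [0.0, 446.98293862858566, 204.41955973858134], [0.0, 0.0, 1.0]] [('cam_to_world', [[-0.4697, -0.3576, 0.8072, -0.5355], [-0.8825, 0.2159, -0.4179, 0.6398], [-0.0248, -0.9086, -0.417, 0.6126], [0.0, 0.0, 0.0, 1.0]])]
top [[494.48643101529353, 0.0, 315.12672196028325], [0.0, 494.48643101529353, 199.12814262106943], [0.0, 0.0, 1.0]] [('cam_to_world', [[0.3775, -0.8064, 0.4553, -0.2283], [-0.926, -0.3254, 0.1915, -0.2598], [-0.0063, -0.4939, -0.8695, 1.6376], [0.0, 0.0, 0.0, 1.0]])]
wrist [[356.72276633352163, 0.0, 321.4833825127211], [0.0, 356.72276633352163, 196.3971572972618], [0.0, 0.0, 1.0]] [('T_tool_cam', [[0.0007, -0.9572, -0.2893, 0.0787], [1.0, 0.0006, 0.0004, -0.0004], [-0.0002, -0.2893, 0.9572, -0.1581], [0.0, 0.0, 0.0, 1.0]])]
```

View pics/scene0.png

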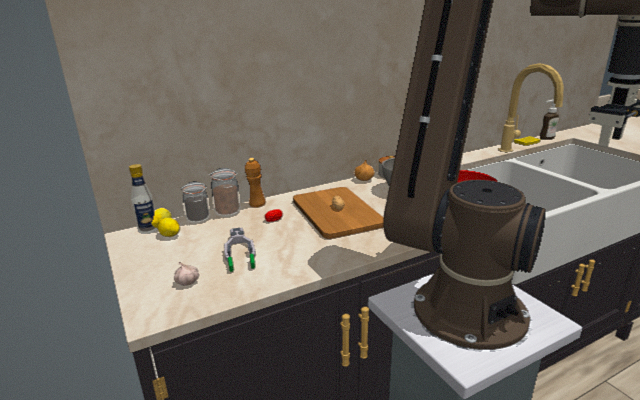

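View pics/top0.png

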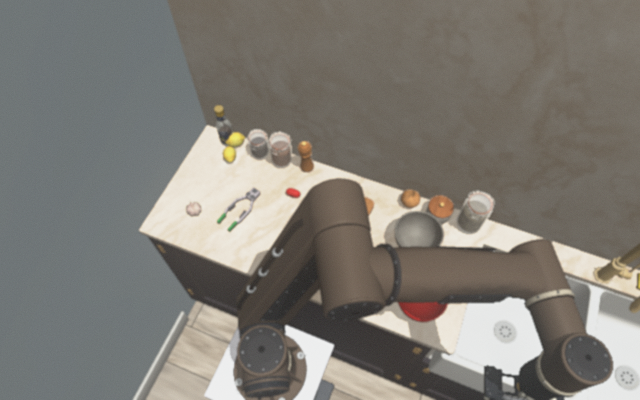

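View pics/wrist0.png

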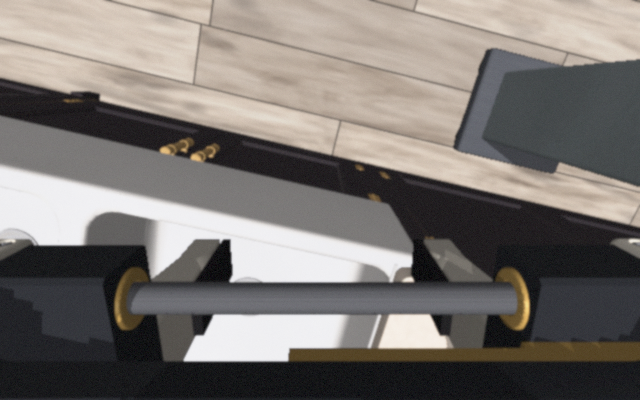

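The scene shows the nutcracker at about (238,250), the brown walnut on the board at (338,204) and the garlic at (186,274). In the top view the grey bowl is at (418,232).

What could be mistaken for them:
- **Walnut:** the red walnut-shaped thing at scene (274,215) / top (293,193). The onion at scene (365,172) is also brown.
- **Bowl:** the red bowl at top (422,300) and the brown/orange bowl at top (440,207).

My choices are the light-brown walnut on the board and the dark grey bowl. I'll check them in a close crop.

```bash
cat > h.py <<'E'
import numpy as np,cv2
from scipy.spatial.transform import Rotation as R
from plant import r
def ray(c,uv,T=None):
    K=c["intrinsics"];T=c["cam_to_world"] if T is None else T
    d=np.linalg.inv(K)@np.array([uv[0],uv[1],1.0]);return T[:3,3],T[:3,:3]@d
def onz(c,uv,z,T=None):
    o,d=ray(c,uv,T);return o+d*(z-o[2])/d[2]
def proj(c,p,T=None):
    T=c["cam_to_world"] if T is None else T
    q=T[:3,:3].T@(np.asarray(p)-T[:3,3]);q=c["intrinsics"]@q;return q[:2]/q[2]
def tool():
    s=r.read_state();T=np.eye(4);T[:3,:3]=R.from_rotvec(s["orientation"]).as_matrix();T[:3,3]=s["tool_pos"];return T,s
def wrist():
    T,s=tool();c=r.camera("wrist");return c,T@c["T_tool_cam"],T
def togo(p,yaw_y,T=None):
    """rel move so TCP at p, pointing down, tool y axis along yaw_y (rad, mod pi)"""
    if T is None:T,_=tool()
    best=None
    for k in range(2):
        a=yaw_y+k*np.pi
        y=np.array([np.cos(a),np.sin(a),0]);z=np.array([0,0,-1.]);x=np.cross(y,z)
        M=np.c_[x,y,z];rv=R.from_matrix(T[:3,:3].T@M).as_rotvec(degrees=True)
        sh=T[:3,:3].T@(np.asarray(p)-T[:3,3])
        print("shift mm",(sh*1000).round(1),"turn",rv.round(2))
E
python3 - <<'E'
from h import *
c=r.camera("scene");i=c["img"]
cv2.imwrite("pics/s1.png",cv2.resize(i[140:300,160:430],(800,474),interpolation=cv2.INTER_CUBIC))
t=r.camera("top");i=t["img"]
cv2.imwrite("pics/t1.png",cv2.resize(i[120:320,170:490],(800,500),interpolation=cv2.INTER_CUBIC))
print("walnut",onz(c,(338,203),.036),"garlic",onz(c,(186,274),.03),onz(t,(194,209),.03))
print("bowl",onz(t,(418,234),.06),"mill",onz(c,(257,206),0.), "red nut",onz(c,(274,215),.015),onz(t,(293,193),.015),"onion",onz(t,(411,198),.04))
E
```

```text
walnut [ 0.55337629 -0.00381647  0.036     ] garlic [0.40230186 0.50322581 0.03      ] [0.40666621 0.49432553 0.03      ]
bowl [ 0.6025522  -0.30182633  0.06      ] mill [0.73844886 0.19571947 0.        ] red nut [0.61810853 0.18567185 0.015     ] [0.61465641 0.18562056 0.015     ] onion [ 0.7459935  -0.23651906  0.04      ]
```

View pics/s1.png

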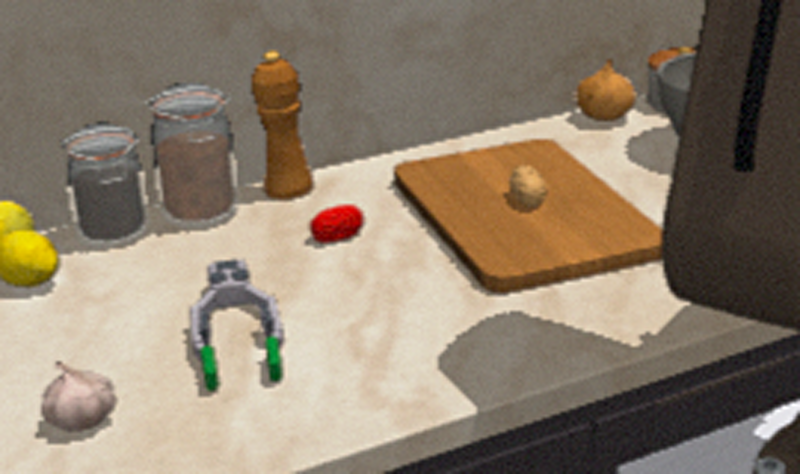

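View pics/t1.png

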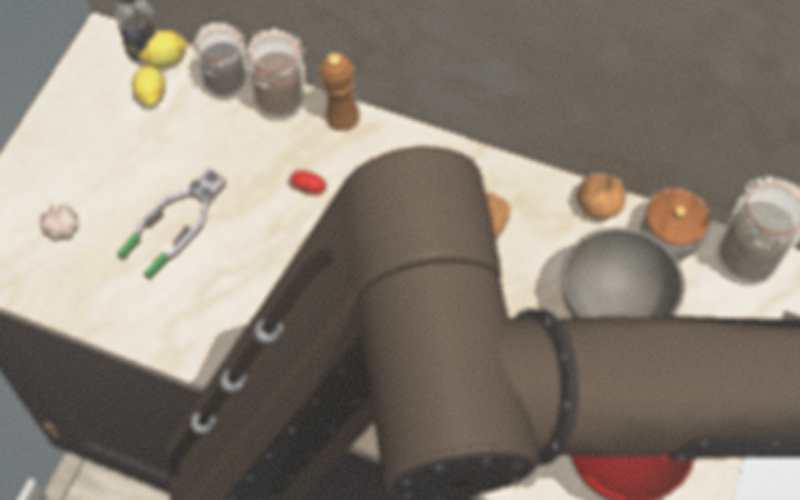

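Run:
```python
from h import *
for n in("scene","top"):
    c=r.camera(n);i=c["img"];hs=cv2.cvtColor(i,cv2.COLOR_BGR2HSV)
    m=cv2.inRange(hs,(45,100,30),(80,255,255))
    k,l,st,ce=cv2.connectedComponentsWithStats(m)
    for j in range(1,k):
        if st[j,4]>15: print(n,ce[j].round(1),st[j,4],onz(c,ce[j],.016).round(4))
    h=(237,231) if n=="scene" else (253,193)
    print("head",onz(c,h,.028).round(4))
```

```text
scene [251.9 260.5] 56 [0.4021 0.339  0.016 ]
scene [230.2 263.4] 56 [0.4165 0.3915 0.016 ]
head [0.552  0.3258 0.028 ]
head [0.5514 0.3221 0.028 ]
```

Both views agree on the cracker. Its head is near (0.5515, 0.324), its handles near (0.409, 0.365), its axis at about -16°, and the head-to-handle distance of 148 mm fits. I'll fly over the walnut first and look down with the wrist camera.

Emit:
drive_tool(commands=[-0.545,0.546,-0.07,0,0,-150,0,-0.545,0.546,-0.07,0,0,-150,0,-0.545,0.546,-0.07,0,0,-150,0,-0.545,0.546,-0.07,0,0,-150,0,-0.545,0.546,-0.07,0,0,-150,0,-0.545,0.546,-0.07,0,0,-150,0,-0.545,0.546,-0.07,0,0,-150,0,-0.545,0.546,-0.07,0,0,-150,0,-0.545,0.546,-0.07,0,0,-150,0,-0.545,0.546,-0.07,0,0,-150,0,-0.545,0.546,-0.07,0,0,-150,0,-0.545,0.546,-0.07,0,0,-150,0,-0.545,0.546,-0.07,0,0,-150,0,-0.545,0.546,-0.07,0,0,-150,0,-0.545,0.546,-0.07,0,0,-150,0,-0.545,0.546,-0.07,0,0,-150,0,-0.545,0.546,-0.07,0,0,-150,0,-0.545,0.546,-0.07,0,0,-150,0,-0.545,0.546,-0.07,0,0,-150,0,-0.545,0.546,-0.07,0,0,-150,0])

```text
time: 2.35
tool_pos: [0.5599, -0.0004, 0.2966]
orientation: [-3.108, 0.46, 0.0]
ft_force: [-0.3, -0.5, 0.0]
gripper_width: 0.998
```

```bash
cat > w.py <<'E'
import sys
from h import *
c,T,Tt=wrist();cv2.imwrite(f"pics/{sys.argv[1]}.png",c["img"])
np.savez("/tmp/%s.npz"%sys.argv[1],T=T,K=c["intrinsics"],Tt=Tt)
s=r.read_state();print(s["time"],"tcp",Tt[:3,3].round(4),"yaw x",np.degrees(np.arctan2(Tt[1,0],Tt[0,0])).round(2),"tilt",Tt[:2,2].round(4),"q",s["q"].round(3))
E
python3 w.py w1
```

```text
2.4 tcp [ 5.599e-01 -4.000e-04  2.966e-01] yaw x -16.85 tilt [-0.  0.] q [ 0.349  0.131 -0.132 -0.    -1.308  0.928]
```

View pics/w1.png

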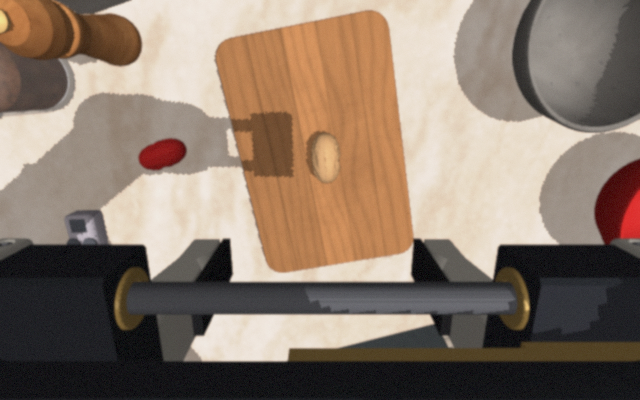

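The wrist view shows the walnut at (324,157), nearly upright in the image, with the red decoy at (162,153), the cracker's head at (87,226) and the grey bowl at top right. Next I'll measure the walnut and the board.

Run:
```python
from h import *
i=cv2.imread("pics/w1.png");d=np.load("/tmp/w1.npz");c={"intrinsics":d["K"]};T=d["T"]
cr=i[110:205,270:385]
hs=cv2.cvtColor(i,cv2.COLOR_BGR2HSV)
print(hs[157,320:330],hs[157,360:364],hs[157,300:304])
cv2.imwrite("pics/w1c.png",cv2.resize(cr,None,fx=6,fy=6,interpolation=cv2.INTER_CUBIC))
m=cv2.inRange(hs,(8,40,60),(25,150,255));m[:, :290]=0;m[:110]=0;m[205:]=0;m[:,370:]=0
k,l,st,ce=cv2.connectedComponentsWithStats(m)
j=1+np.argmax(st[1:,4]);print(st[j],ce[j])
cn=max(cv2.findContours((l==j).astype('u1'),0,1)[0],key=len)
P=np.array([onz(c,p[0],.021+.015,T)[:2] for p in cn]).astype('f4')*1000
print(cv2.minAreaRect(P),cv2.fitEllipse(P))
# board corners
mb=cv2.inRange(hs,(5,110,30),(20,255,255));
```

```text
[[ 16 112 221]
 [ 16 112 224]
 [ 15 109 226]
 [ 15 113 221]
 [ 15 111 220]
 [ 15 112 224]
 [ 17 107 233]
 [ 16 105 236]
 [ 17 108 233]
 [ 16 109 232]] [[ 13 141 183]
 [ 14 141 185]
 [ 13 138 187]
 [ 13 143 191]] [[ 14 142 180]
 [ 13 140 177]
 [ 14 144 175]
 [ 13 141 177]]
[ 290  110   80   95 7599] [329.50519805 157.00184235]
((555.564697265625, -9.839363098144531), (97.46383666992188, 112.88773345947266), 73.19415283203125) ((554.6942749023438, -9.214900970458984), (109.9881591796875, 135.08941650390625), 74.26344299316406)
```

View pics/w1c.png

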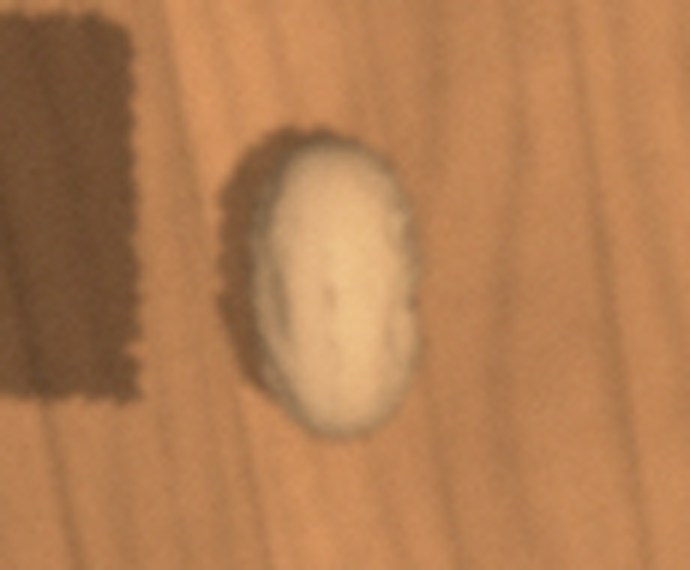

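```bash
cat > nut.py <<'E'
import sys
from h import *
def nut(name,box,smax=128,zb=.021):
    i=cv2.imread(f"pics/{name}.png");d=np.load(f"/tmp/{name}.npz");c={"intrinsics":d["K"]};T=d["T"]
    hs=cv2.cvtColor(cv2.GaussianBlur(i,(3,3),0),cv2.COLOR_BGR2HSV)
    m=cv2.inRange(hs,(8,20,90),(30,smax,255));M=np.zeros_like(m);x0,x1,y0,y1=box;M[y0:y1,x0:x1]=m[y0:y1,x0:x1]
    M=cv2.morphologyEx(M,cv2.MORPH_OPEN,np.ones((3,3)))
    k,l,st,ce=cv2.connectedComponentsWithStats(M);j=1+np.argmax(st[1:,4]);print(st[j],ce[j])
    cn=max(cv2.findContours((l==j).astype('u1'),0,1)[0],key=len)
    P=np.array([onz(c,p[0],zb+.017,T)[:2] for p in cn]).astype('f4')*1000
    print("ell",cv2.fitEllipse(P),"\nrect",cv2.minAreaRect(P))
if __name__=="__main__":
    nut(sys.argv[1],[int(x) for x in sys.argv[2:6]],int(sys.argv[6]) if len(sys.argv)>6 else 128)
E
python3 nut.py w1 285 370 112 200
python3 - <<'E'
from h import *
d=np.load("/tmp/w1.npz");c={"intrinsics":d["K"]};T=d["T"]
for p in [(218,45),(385,12),(412,245),(271,271)]: print(onz(c,p,.021,T).round(4))
print("bowl rim",[onz(c,p,.097,T).round(3) for p in [(514,60),(595,130)]])
E
```

```text
[ 311  133   29   50 1195] [325.22008368 157.27364017]
ell ((558.6986083984375, -5.093168258666992), (33.7849006652832, 60.7005729675293), 76.40105438232422) 
rect ((558.5205078125, -4.741703033447266), (33.111534118652344, 58.65882873535156), 73.99459838867188)
[0.7136 0.0745 0.021 ]
[ 0.6918 -0.1136  0.021 ]
[ 0.4105 -0.0808  0.021 ]
[0.4282 0.1105 0.021 ]
bowl rim [array([ 0.607, -0.204,  0.097]), array([ 0.519, -0.272,  0.097])]
```

The walnut is at (0.558, -0.005), with its axis at about -15° and a measured size of 34×60 mm, which fits. The board axis is at about -7°. Next I'll go over the cracker with the tool turned half round, so the camera sits on the handle side and will see the jaws and walnut later.

Emit:
drive_tool(commands=[-0.03,-0.1,0.0,0,0,60,0,-0.03,-0.1,0.0,0,0,60,0,-0.06,-0.2,0.0,0,0,60,0,-0.06,-0.2,0.02,0,0,60,0,-0.111,-0.307,0.05,0,0,60,0,-0.111,-0.307,0.05,0,0,120,0,-0.111,-0.307,0.05,0,0,120,0,-0.111,-0.307,0.05,0,0,120,0,-0.111,-0.307,0.05,0,0,120,0,-0.111,-0.307,0.05,0,0,120,0,-0.111,-0.307,0.05,0,0,120,0,-0.111,-0.307,0.05,0,0,150,0,-0.111,-0.307,0.05,0,0,150,0,-0.111,-0.307,0.05,0,0,150,0,-0.111,-0.307,0.05,0,0,150,0,-0.111,-0.307,0.05,0,0,150,0])

```text
time: 4.0
tool_pos: [0.5422, 0.3253, 0.2467]
orientation: [-0.731, 3.055, 0.0]
ft_force: [-0.2, 0.3, 0.1]
gripper_width: 1.001
```

Emit:
drive_tool(commands=[0,0,0,0,0,28,0,0,0,0,0,0,28,0,0,0,0,0,0,28,0,0,0,0,0,0,28,0,0,0,0,0,0,28,0,0,0,0,0,0,28,0])

```text
time: 4.6
tool_pos: [0.5421, 0.3254, 0.2467]
orientation: [0.016, 3.141, 0.0]
ft_force: [0.2, 0.5, -0.7]
gripper_width: 0.999
```

```bash
python3 w.py w2
```

```text
4.65 tcp [0.5421 0.3254 0.2467] yaw x 179.43 tilt [0.0001 0.0001] q [ 0.849  0.277 -0.058 -0.    -1.235 -2.429]
```

View pics/w2.png

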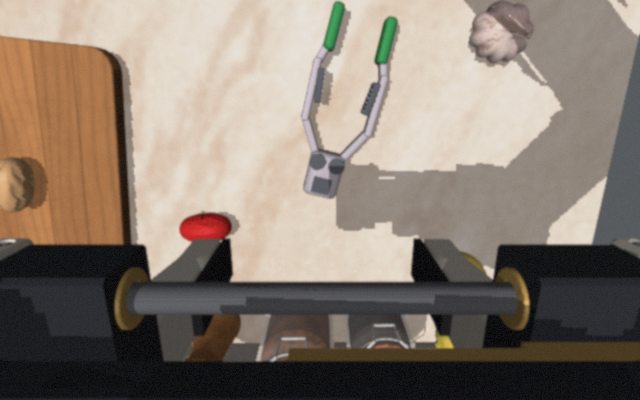

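The cracker is fully visible, with its head at (323,174) and its green handles at (334,26) and (387,40). The garlic is well clear at (502,30).

```bash
cat > crk.py <<'E'
import sys
from h import *
name=sys.argv[1];hx,hy=float(sys.argv[2]),float(sys.argv[3]);z0=float(sys.argv[4])
i=cv2.imread(f"pics/{name}.png");d=np.load(f"/tmp/{name}.npz");c={"intrinsics":d["K"]};T=d["T"]
m=cv2.inRange(cv2.cvtColor(i,cv2.COLOR_BGR2HSV),(45,80,30),(85,255,255))
k,l,st,ce=cv2.connectedComponentsWithStats(m);H=[]
for j in range(1,k):
    if st[j,4]>100:
        p=onz(c,ce[j],z0+.02,T);H.append(p[:2]);print("handle",ce[j].round(1),p.round(4))
h=onz(c,(hx,hy),z0+.028,T)[:2];print("head top",h.round(4))
if len(H)==2:
    mid=sum(H)/2;v=h-mid;print("sep",np.linalg.norm(H[0]-H[1]).round(4),"dist",np.linalg.norm(v).round(4),"yaw",np.degrees(np.arctan2(v[1],v[0])).round(2), "yaw perp",np.degrees(np.arctan2(*(H[0]-H[1])[::-1])).round(2))
E
python3 crk.py w2 323 174 0
python3 - <<'E'
import cv2
i=cv2.imread("pics/w2.png")[135:215,280:370]
cv2.imwrite("pics/w2c.png",cv2.resize(i,None,fx=6,fy=6,interpolation=cv2.INTER_CUBIC))
E
```

```text
handle [333.7  25.4] [0.4041 0.3384 0.02  ]
handle [385.9  40.1] [0.4179 0.3904 0.02  ]
head top [0.5521 0.3267]
sep 0.0537 dist 0.146 yaw -14.97 yaw perp -104.93
```

View pics/w2c.png

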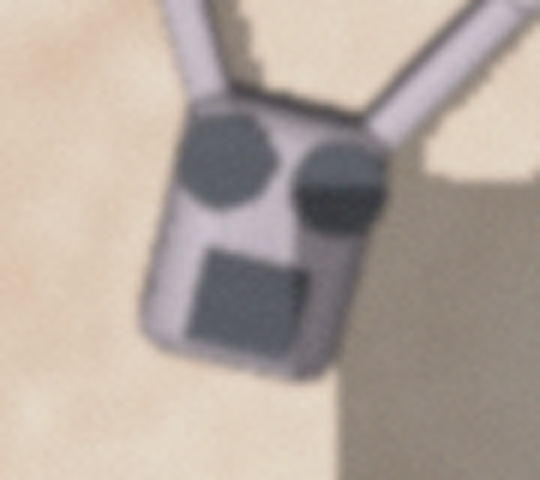

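Head centre (0.553, 0.326), yaw -15°, handle spacing 53.7 mm against the expected 54. Now I'll descend and pinch the head.

Emit:
drive_tool(commands=[-0.004,0.003,0.05,0,0,8,0,-0.004,0.003,0.1,0,0,14.5,0,-0.004,0.003,0.15,0,0,14.5,0,-0.004,0.003,0.19,0,0,14.5,0,-0.004,0.003,0.215,0,0,14.5,0,-0.004,0.003,0.23,0,0,14.5,0,-0.004,0.003,0.24,0,0,14.5,0,-0.004,0.003,0.242,0,0,14.5,0,-0.004,0.003,0.242,0,0,14.5,0,-0.004,0.003,0.242,0,0,14.5,1,-0.004,0.003,0.242,0,0,14.5,1,-0.004,0.003,0.242,0,0,14.5,1,-0.004,0.003,0.242,0,0,14.5,1,-0.004,0.003,0.242,0,0,14.5,1,-0.004,0.003,0.242,0,0,14.5,1,-0.004,0.003,0.242,0,0,14.5,1])

```text
time: 6.25
tool_pos: [0.5461, 0.3287, 0.0046]
orientation: [0.413, 3.114, 0.0]
ft_force: [0.0, -0.3, -0.4]
gripper_width: 0.429
```

```bash
python3 w.py w3
```

```text
6.3 tcp [0.5461 0.3287 0.0046] yaw x 164.91 tilt [0.0001 0.0002] q [ 0.847  0.51  -0.317  0.    -0.744 -2.682]
```

View pics/w3.png

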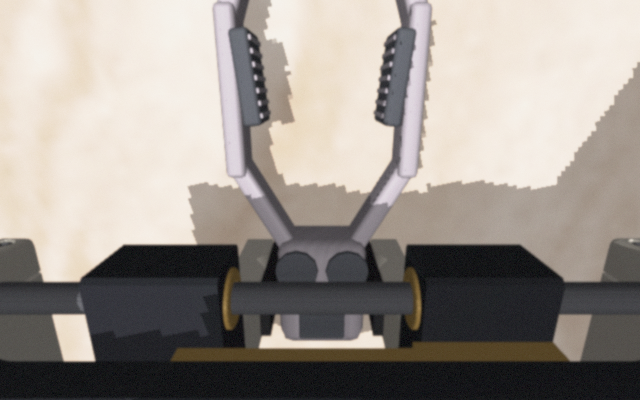

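The head is pinched at 37.8 mm and the jaws are clearly visible, with pad tops at rows 28–125. I'll work out the jaw position in the tool frame.

Run:
```python
from h import *
d=np.load("/tmp/w3.npz");c={"intrinsics":d["K"]};T=d["T"];Ti=np.linalg.inv(d["Tt"])
for p in [(238,28),(257,125),(405,28),(387,125),(225,90),(420,90)]:
    q=np.append(onz(c,p,.029,T),1);print(p,(Ti@q)[:3].round(4))
```

```text
(238, 28) [ 0.0983 -0.0292 -0.0244]
(257, 125) [ 0.0656 -0.0243 -0.0244]
(405, 28) [ 0.0984  0.0281 -0.0244]
(387, 125) [ 0.0656  0.0237 -0.0244]
(225, 90) [ 0.078  -0.0352 -0.0244]
(420, 90) [ 0.078   0.0349 -0.0244]
```

The jaw centre is at tool (0.082, 0), as expected. The placing target for the TCP is (0.638, -0.026), yaw 165°. I'll lift and carry it there.

Emit:
drive_tool(commands=[0,0,-0.03,0,0,0,1,0,0,-0.07,0,0,0,1,0,0,-0.11,0,0,0,1,-0.01,-0.02,-0.125,0,0,0,1,-0.03,-0.055,-0.125,0,0,0,1,-0.05,-0.09,-0.125,0,0,0,1,-0.07,-0.125,-0.125,0,0,0,1,-0.09,-0.16,-0.125,0,0,0,1,-0.11,-0.195,-0.125,0,0,0,1,-0.13,-0.23,-0.125,0,0,0,1,-0.15,-0.265,-0.125,0,0,0,1,-0.17,-0.3,-0.125,0,0,0,1,-0.181,-0.319,-0.125,0,0,0,1,-0.181,-0.319,-0.125,0,0,0,1,-0.181,-0.319,-0.125,0,0,0,1])

```text
time: 7.8
tool_pos: [0.6369, -0.0275, 0.1285]
orientation: [-0.415, -3.112, 0.0]
ft_force: [-1.0, -0.3, -2.5]
gripper_width: 0.434
```

```bash
python3 w.py w4
```

```text
7.85 tcp [ 0.6369 -0.0275  0.1285] yaw x 164.79 tilt [-0.0019  0.    ] q [ 2.630e-01  3.740e-01 -2.010e-01 -1.000e-03 -9.970e-01 -2.098e+00]
```

View pics/w4.png

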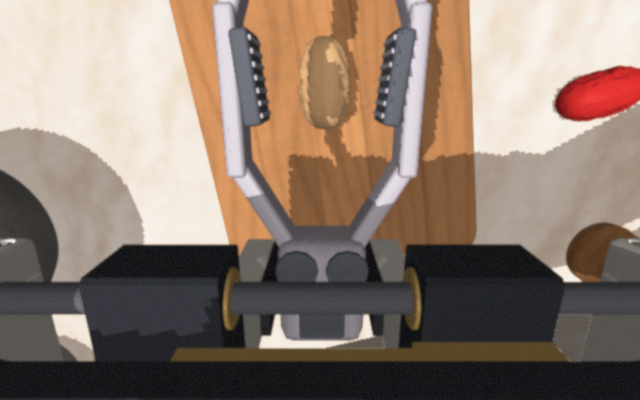

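The walnut shows at (325,83), between the jaws and aligned with them. Now I'll compute its position in the tool frame.

Run:
```python
from h import *
i=cv2.imread("pics/w4.png")
cv2.imwrite("pics/w4c.png",cv2.resize(i[20:150,270:380],None,fx=4,fy=4,interpolation=cv2.INTER_CUBIC))
d=np.load("/tmp/w4.npz");c={"intrinsics":d["K"]};T=d["T"];Ti=np.linalg.inv(d["Tt"])
for p in [(325,83),(325,36),(325,130),(299,83),(351,83)]:
    q=np.append(onz(c,p,.038,T),1);print(p,(Ti@q)[:3].round(4),q[:2].round(4))
```

```text
(325, 83) [0.0821 0.0019 0.0906] [ 0.558  -0.0042]
(325, 36) [0.1108 0.0018 0.0907] [0.5302 0.0032]
(325, 130) [0.0512 0.002  0.0906] [ 0.5878 -0.0122]
(299, 83) [ 0.0821 -0.0154  0.0906] [ 0.5535 -0.0209]
(351, 83) [0.0821 0.0191 0.0906] [0.5625 0.0125]
```

View pics/w4c.png

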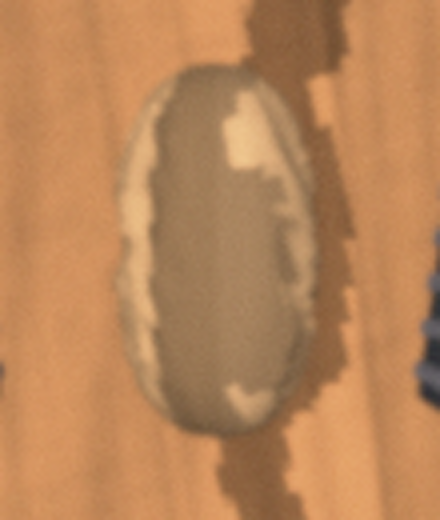

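Alignment holds to within 2 mm. I'll shift +1.5 mm in y and lower.

Emit:
drive_tool(commands=[0,0.0015,0.02,0,0,0,1,0,0.0015,0.045,0,0,0,1,0,0.0015,0.065,0,0,0,1,0,0.0015,0.08,0,0,0,1,0,0.0015,0.09,0,0,0,1,0,0.0015,0.097,0,0,0,1,0,0.0015,0.1,0,0,0,1,0,0.0015,0.102,0,0,0,1,0,0.0015,0.102,0,0,0,1])

```text
time: 8.75
tool_pos: [0.6385, -0.025, 0.028]
orientation: [0.412, 3.114, 0.0]
ft_force: [0.6, -0.1, -2.5]
gripper_width: 0.43
```

```bash
python3 w.py w5
```

```text
8.8 tcp [ 0.6385 -0.025   0.028 ] yaw x 164.91 tilt [0.0007 0.0002] q [ 0.266  0.483 -0.296  0.    -0.791 -2.1  ]
```

View pics/w5.png

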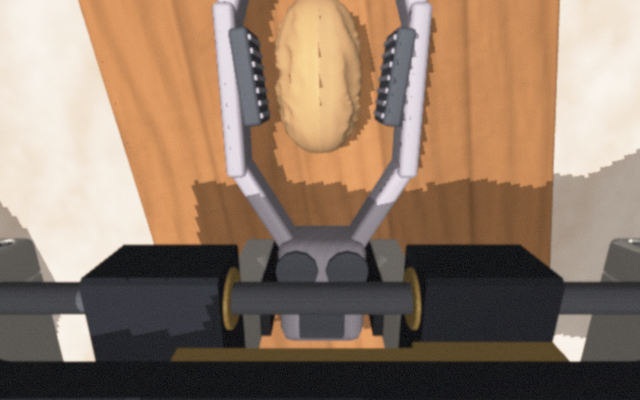

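The walnut sits centred between the jaws at (319,75), and the cracker is about 2.5 mm above the board. I'll lower it the last bit, let go, rise and shift over the handles.

Emit:
drive_tool(commands=[0,0,0.0015,0,0,0,1,0,0,0.0025,0,0,0,1,0,0,0.0025,0,0,0,0.5,0,0,0.0025,0,0,0,0,0,0,0.0025,0,0,0,0,0,0,0.0025,0,0,0,0,0,0,-0.03,0,0,0,0,0,0,-0.075,0,0,0,0,0,0,-0.12,0,0,0,0,0.045,0,-0.14,0,0,0,0,0.09,0,-0.14,0,0,0,0,0.09,0,-0.14,0,0,0,0,0.09,0,-0.14,0,0,0,0])

```text
time: 10.1
tool_pos: [0.5509, -0.0014, 0.1686]
orientation: [0.411, 3.113, 0.001]
ft_force: [1.0, 0.7, -0.1]
gripper_width: 1.002
```

```bash
python3 w.py w6;python3 crk.py w6 320 200 0.021
```

```text
10.15 tcp [ 0.5509 -0.0014  0.1686] yaw x 164.97 tilt [0.0018 0.0005] q [ 0.353  0.203 -0.346  0.    -1.021 -2.186]
handle [287.7 126.6] [ 0.496  -0.0146  0.041 ]
handle [355.5 126.6] [0.5099 0.0371 0.041 ]
head top [ 0.5588 -0.0051]
sep 0.0536 dist 0.0583 yaw -16.29 yaw perp -105.05
```

View pics/w6.png

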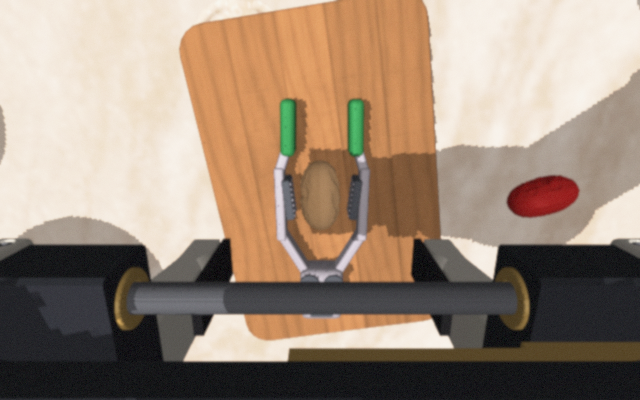

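The cracker lies flat and open with the walnut inside. The handle midpoint is (0.503, 0.0113), so I'll descend there and squeeze.

Emit:
drive_tool(commands=[0.03,0,0.03,0,0,0,0,0.05,0,0.065,0,0,0,0,0.05,0,0.1,0,0,0,0,0.05,0,0.125,0,0,0,0,0.05,0,0.137,0,0,0,0,0.05,0,0.141,0,0,0,0,0.05,0,0.142,0,0,0,0,0.05,0,0.142,0,0,0,0])

```text
time: 10.95
tool_pos: [0.5039, 0.0115, 0.0263]
orientation: [0.413, 3.113, 0.001]
ft_force: [0.4, 0.0, 0.3]
gripper_width: 0.999
```

```bash
python3 w.py w7
```

```text
11.0 tcp [0.5039 0.0115 0.0263] yaw x 164.9 tilt [0.0012 0.0004] q [ 0.413  0.309 -0.606  0.    -0.654 -2.248]
```

View pics/w7.png

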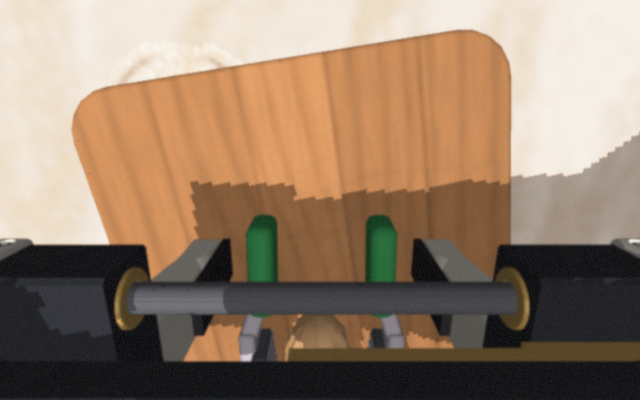

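The handles are centred between the open fingers, at columns 262 and 380. Squeezing now.

Emit:
drive_tool(commands=[0,0,0,0,0,0,1,0,0,0,0,0,0,1,0,0,0,0,0,0,1,0,0,0,0,0,0,1,0,0,0,0,0,0,1,0,0,0,0,0,0,1,0,0,0,0,0,0,1,0,0,0,0,0,0,1,0,0,0,0,0,0,1,0,0,0,0,0,0,1])

```text
time: 12.0
tool_pos: [0.5029, 0.0113, 0.0256]
orientation: [-0.413, -3.114, 0.0]
ft_force: [-1.5, -0.0, 0.6]
gripper_width: 0.312
```

```bash
python3 w.py w8
```

```text
12.05 tcp [0.5029 0.0113 0.0256] yaw x 164.9 tilt [-0.0002 -0.0001] q [ 0.414  0.31  -0.608 -0.    -0.653 -2.248]
```

View pics/w8.png

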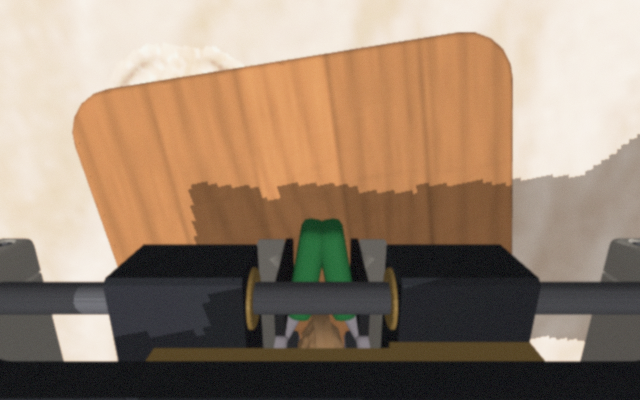

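The handles closed to 27.5 mm. A whole nut stops them at about 44 mm, so the shell must have given. I'll open, rise and move back over the head to look.

Emit:
drive_tool(commands=[0,0,0,0,0,0,0,0,0,0,0,0,0,0,0,0,0,0,0,0,0,0,0,0,0,0,0,0,0,0,0,0,0,0,0,0,0,0,-0.03,0,0,0,0,0,0,-0.075,0,0,0,0,-0.03,0,-0.12,0,0,0,0,-0.075,0,-0.12,0,0,0,0,-0.12,0,-0.12,0,0,0,0,-0.142,0,-0.12,0,0,0,0,-0.142,0,-0.12,0,0,0,0,-0.142,0,-0.12,0,0,0,0])

```text
invalid input at $.commands: expected a multiple of 7 numbers
```

```bash
python3 w.py w9;python3 crk.py w9 320 200 0.021
```

```text
12.1 tcp [0.5029 0.0113 0.0256] yaw x 164.9 tilt [-0.0002 -0.0001] q [ 0.414  0.31  -0.608 -0.    -0.653 -2.248]
handle [321.5 252.9] [0.4936 0.0132 0.041 ]
handle [299.9 316.3] [ 0.5222 -0.0048  0.041 ]
handle [343.  316.4] [0.5275 0.0145 0.041 ]
head top [0.4675 0.0197]
```

View pics/w9.png

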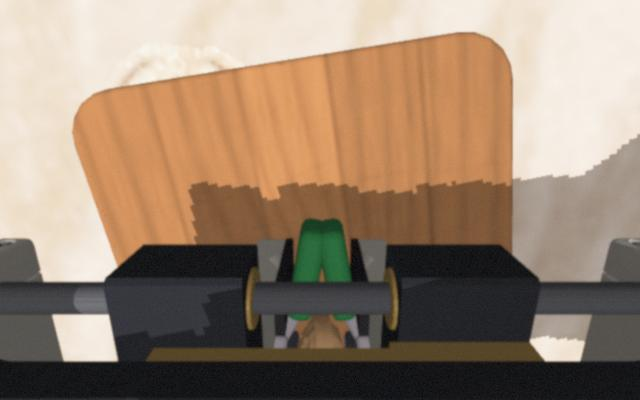

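That call had a miscounted row and was refused, so nothing moved. Sending it again.

Emit:
drive_tool(commands=[0,0,0,0,0,0,0,0,0,0,0,0,0,0,0,0,0,0,0,0,0,0,0,0,0,0,0,0,0,0,0,0,0,0,0,0,0,-0.03,0,0,0,0,0,0,-0.075,0,0,0,0,-0.03,0,-0.12,0,0,0,0,-0.075,0,-0.12,0,0,0,0,-0.12,0,-0.12,0,0,0,0,-0.142,0,-0.12,0,0,0,0,-0.142,0,-0.12,0,0,0,0,-0.142,0,-0.12,0,0,0,0])

```text
time: 13.4
tool_pos: [0.6395, -0.0259, 0.1446]
orientation: [-0.414, -3.112, 0.001]
ft_force: [0.2, -0.1, -0.7]
gripper_width: 0.999
```

```bash
python3 w.py w9;python3 crk.py w9 320 200 0.021
```

```text
13.45 tcp [ 0.6395 -0.0259  0.1446] yaw x 164.86 tilt [-0.0018 -0.0001] q [ 0.264  0.362 -0.178 -0.    -1.032 -2.099]
handle [279.8  10.9] [ 0.5086 -0.0197  0.041 ]
handle [361.   10.6] [0.5225 0.0324 0.041 ]
head top [ 0.6399 -0.0276]
sep 0.0539 dist 0.1289 yaw -15.27 yaw perp -104.9
```

View pics/w9.png

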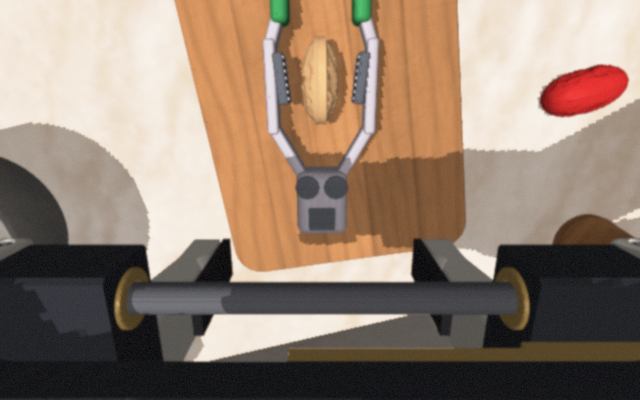

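The walnut at (320,80) is now clearly narrower, and the cracker is flat with its levers sprung open. Next I'll take the head again and lift straight up.

Emit:
drive_tool(commands=[0,0,0.04,0,0,0,0,0,0,0.08,0,0,0,0,0,0,0.105,0,0,0,0,0,0,0.115,0,0,0,0,0,0,0.118,0,0,0,0,0,0,0.118,0,0,0,0,0,0,0.118,0,0,0,1,0,0,0.118,0,0,0,1,0,0,0.118,0,0,0,1,0,0,0.118,0,0,0,1,0,0,0.118,0,0,0,1,0,0,0.118,0,0,0,1,0,0,0.105,0,0,0,1,0,0,0.08,0,0,0,1,0,0,0.05,0,0,0,1,0,0,0.015,0,0,0,1,0,0,-0.01,0,0,0,1,0,0,-0.01,0,0,0,1])

```text
time: 15.25
tool_pos: [0.6422, -0.0254, 0.1607]
orientation: [0.411, 3.108, 0.003]
ft_force: [0.6, -0.2, -3.5]
gripper_width: 0.435
```

```bash
python3 w.py w10
```

```text
15.3 tcp [ 0.6422 -0.0254  0.1607] yaw x 164.94 tilt [0.0071 0.0009] q [ 0.264  0.351 -0.162 -0.    -1.054 -2.098]
```

View pics/w10.png

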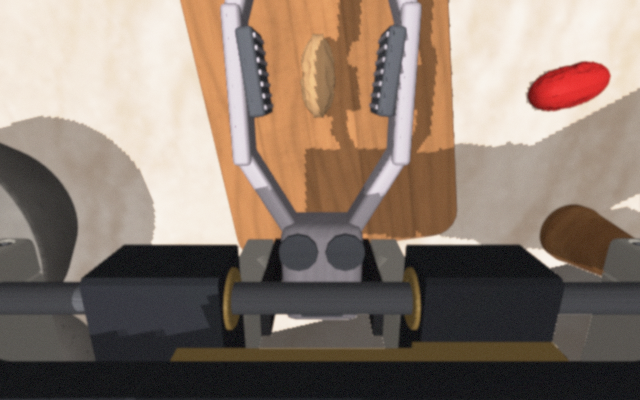

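The cracker is lifted, sagging slightly at the handle end because the grip was a little forward. The cracked walnut stayed on the board at (318,76). I'll carry it back to its first, clear spot.

Emit:
drive_tool(commands=[0.01,0.016,0,0,0,0,1,0.028,0.048,0,0,0,0,1,0.046,0.08,0,0,0,0,1,0.064,0.112,0,0,0,0,1,0.082,0.144,0,0,0,0,1,0.1,0.176,0,0,0,0,1,0.118,0.208,0,0,0,0,1,0.136,0.24,0,0,0,0,1,0.154,0.272,0,0,0,0,1,0.172,0.3,0,0,0,0,1,0.184,0.316,0.02,0,0,0,1,0.184,0.316,0.05,0,0,0,1,0.184,0.316,0.08,0,0,0,1,0.184,0.316,0.1,0,0,0,1,0.184,0.316,0.115,0,0,0,1,0.184,0.316,0.115,0,0,0,1])

```text
time: 16.9
tool_pos: [0.5425, 0.3254, 0.0367]
orientation: [-0.413, -3.11, 0.009]
ft_force: [-1.2, -0.4, -2.9]
gripper_width: 0.426
```

```bash
python3 w.py w11
```

```text
16.95 tcp [0.5425 0.3254 0.0367] yaw x 164.86 tilt [-0.0054 -0.0049] q [ 0.848  0.466 -0.295 -0.    -0.814 -2.682]
```

View pics/w11.png

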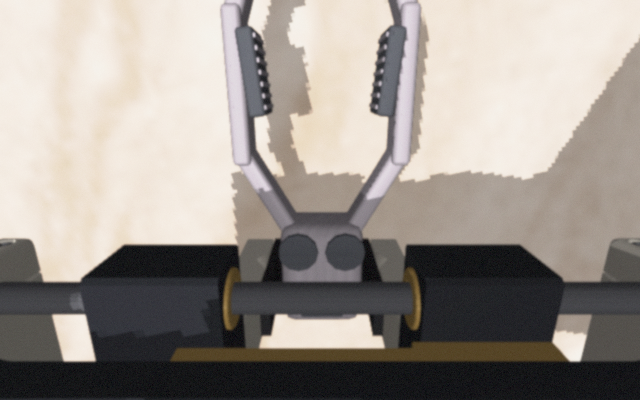

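Emit:
drive_tool(commands=[0,0,0.01,0,0,0,1,0,0,0.018,0,0,0,1,0,0,0.024,0,0,0,1,0,0,0.028,0,0,0,1,0,0,0.031,0,0,0,1,0,0,0.031,0,0,0,1])

```text
time: 17.55
tool_pos: [0.5459, 0.327, 0.0142]
orientation: [0.409, 3.112, 0.001]
ft_force: [-8.1, -8.7, 32.8]
gripper_width: 0.435
```

Emit:
drive_tool(commands=[0,0,0,0,0,0,0,0,0,0,0,0,0,0,0,0,0,0,0,0,0,0,0,0,0,0,0,0,0,0,0,0,0,0,0,0,0,-0.04,0,0,0,0,0,0,-0.09,0,0,0,0,0,0,-0.14,0,0,0,0,0,0,-0.18,0,0,0,0,0,0,-0.18,0,0,0,0,0,0,-0.18,0,0,0,0])

```text
time: 18.65
tool_pos: [0.5449, 0.3278, 0.1906]
orientation: [0.413, 3.113, 0.003]
ft_force: [-0.5, -0.2, -0.6]
gripper_width: 0.999
```

```bash
python3 w.py w12;python3 crk.py w12 320 200 0
```

```text
18.7 tcp [0.5449 0.3278 0.1906] yaw x 164.9 tilt [0.0014 0.002 ] q [ 8.480e-01  3.190e-01 -1.330e-01 -1.000e-03 -1.118e+00 -2.682e+00]
handle [287.7  17.8] [0.4072 0.3356 0.02  ]
handle [352.1  17.6] [0.421  0.3877 0.02  ]
head top [0.5659 0.3207]
sep 0.0538 dist 0.1572 yaw -15.09 yaw perp -104.9
```

View pics/w12.png

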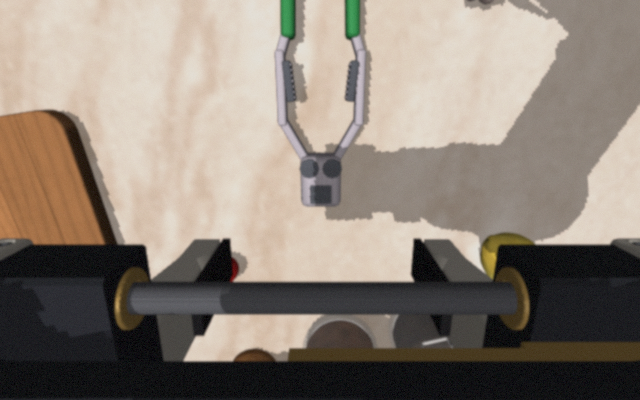

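The cracker lies flat and open on the worktop at its first spot. The press peaked at 33 N through the grip and dropped to zero once released. Now the walnut: I'll fly over it and measure.

Emit:
drive_tool(commands=[-0.02,-0.045,0,0,0,0,0,-0.04,-0.09,0,0,0,0,0,-0.06,-0.135,0,0,0,0,0,-0.08,-0.18,0,0,0,0,0,-0.1,-0.225,0,0,0,0,0,-0.12,-0.27,0,0,0,0,0,-0.143,-0.318,0,0,0,0,0,-0.143,-0.318,0,0,0,0,0,-0.143,-0.318,0,0,0,0,0,-0.143,-0.318,0,0,0,0,0])

```text
time: 19.7
tool_pos: [0.5995, -0.0165, 0.1883]
orientation: [-0.413, -3.112, 0.001]
ft_force: [0.3, -0.1, -0.7]
gripper_width: 1.001
```

```bash
python3 w.py w13; python3 nut.py w13 250 390 60 240
```

```text
19.75 tcp [ 0.5995 -0.0165  0.1883] yaw x 164.89 tilt [-0.002  -0.0003] q [ 0.299  0.264 -0.213 -0.    -1.095 -2.132]
[ 307   98   31   70 1656] [321.91666667 132.10628019]
ell ((558.6035766601562, -5.69115686416626), (25.1347713470459, 58.61497116088867), 75.29132080078125) 
rect ((558.91259765625, -5.645454406738281), (25.804035186767578, 58.70542907714844), 74.26441192626953)
```

View pics/w13.png

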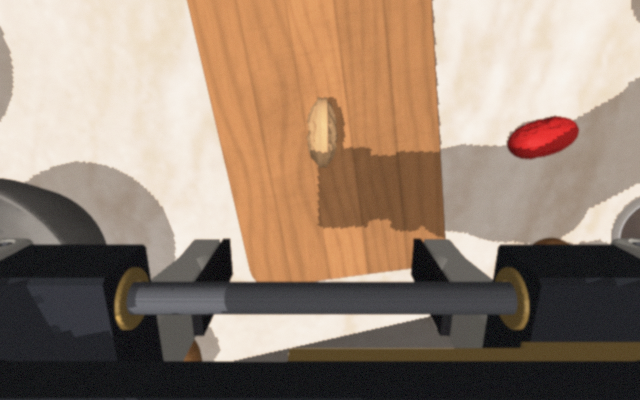

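The walnut is at (0.5587, -0.0057), 26×59 mm, yaw -15°, which is the cracked size. Descending to grasp it across its width.

Emit:
drive_tool(commands=[0.03,0,0.04,0,0,0,0,0.042,0,0.085,0,0,0,0,0.042,0,0.125,0,0,0,0,0.042,0,0.15,0,0,0,0,0.042,0,0.16,0,0,0,0,0.042,0,0.163,0,0,0,0,0.042,0,0.163,0,0,0,0,0.042,0,0.163,0,0,0,1,0.042,0,0.163,0,0,0,1,0.042,0,0.163,0,0,0,1,0.042,0,0.163,0,0,0,1,0.042,0,0.163,0,0,0,1,0.042,0,0.163,0,0,0,1,0.042,0,0.163,0,0,0,1,0.042,0,0.13,0,0,0,1,0.042,0,0.09,0,0,0,1,0.042,0,0.045,0,0,0,1,0.042,0,0.0,0,0,0,1,0.042,0,0,0,0,0,1])

```text
time: 21.65
tool_pos: [0.5629, -0.0055, 0.1965]
orientation: [0.41, 3.104, 0.005]
ft_force: [0.8, -0.3, -1.1]
gripper_width: 0.018
```

```bash
python3 w.py w14
python3 - <<'E'
from h import *
t=r.camera("top");cv2.imwrite("pics/t14.png",t["img"])
E
```

```text
21.7 tcp [ 0.5629 -0.0055  0.1965] yaw x 164.97 tilt [0.0108 0.0017] q [ 3.390e-01  1.940e-01 -2.960e-01  1.000e-03 -1.074e+00 -2.174e+00]
```

View pics/w14.png

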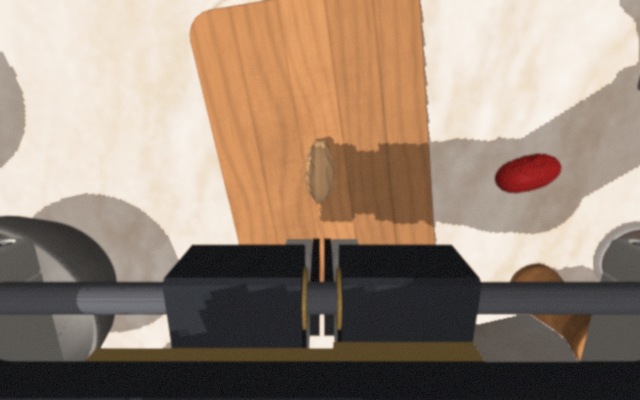

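View pics/t14.png

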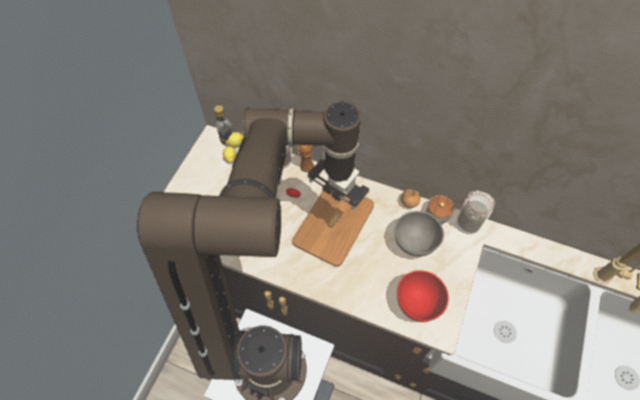

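The fingers shut empty (0.018), so the grip slid off the rounded top. The walnut is still on the board at (320,172). I'll measure again and go lower.

Run:
```python
from h import *
import nut
i=cv2.imread("pics/w14.png")
cv2.imwrite("pics/w14c.png",cv2.resize(i[125:215,270:380],None,fx=6,fy=6,interpolation=cv2.INTER_CUBIC))
d=np.load("/tmp/w14.npz");c={"intrinsics":d["K"]};T=d["T"]
for p in [(320,172),(320,138),(320,207),(306,172),(334,172)]: print(onz(c,p,.036,T).round(4))
```

```text
[ 0.5589 -0.0055  0.036 ]
[0.529  0.0026 0.036 ]
[ 0.5916 -0.0143  0.036 ]
[ 0.5556 -0.0178  0.036 ]
[0.5622 0.0069 0.036 ]
```

View pics/w14c.png

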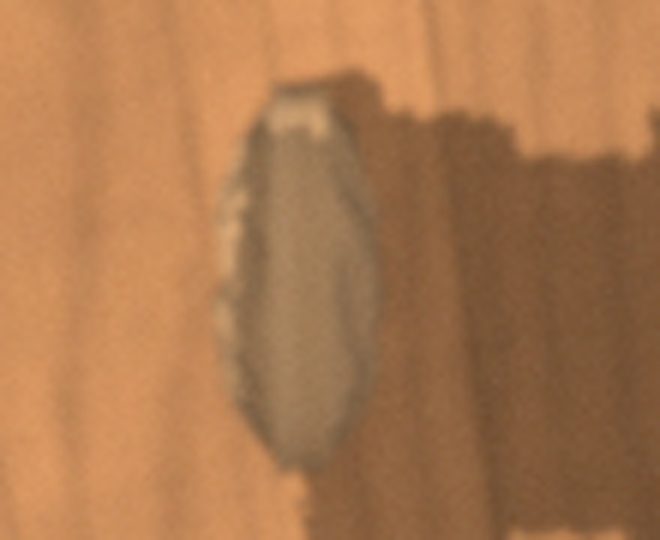

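Emit:
drive_tool(commands=[0,0,0,0,0,0,0,0,0,0,0,0,0,0,0,0,0.04,0,0,0,0,0,0,0.085,0,0,0,0,0,0,0.125,0,0,0,0,0,0,0.15,0,0,0,0,0,0,0.16,0,0,0,0,0,0,0.165,0,0,0,0,0,0,0.165,0,0,0,0,0,0,0.165,0,0,0,0])

```text
time: 22.75
tool_pos: [0.5603, -0.0057, 0.0257]
orientation: [0.412, 3.113, 0.001]
ft_force: [-0.1, 0.7, -0.2]
gripper_width: 0.852
```

```bash
python3 w.py w15
```

```text
22.8 tcp [ 0.5603 -0.0057  0.0257] yaw x 164.92 tilt [0.0018 0.0004] q [ 0.339  0.383 -0.482  0.    -0.703 -2.174]
```

View pics/w15.png

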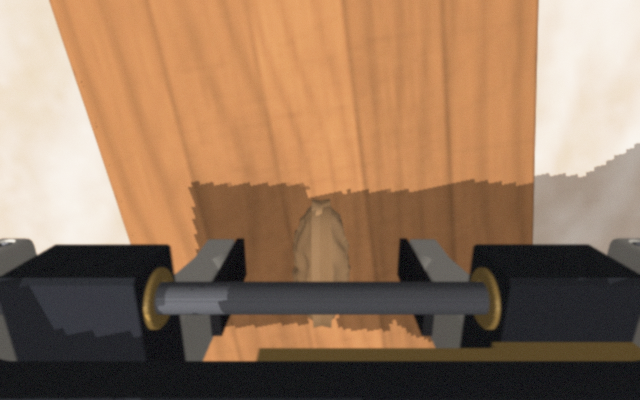

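The walnut is centred between the fingers and the TCP is at 25.7 mm. I'll go 3 mm lower and close.

Emit:
drive_tool(commands=[-0.001,0,0.002,0,0,0,0,-0.001,0,0.003,0,0,0,0,-0.001,0,0.003,0,0,0,0,-0.001,0,0.003,0,0,0,0.3,-0.001,0,0.003,0,0,0,0.5,-0.001,0,0.003,0,0,0,0.6,-0.001,0,0.003,0,0,0,0.65,-0.001,0,0.003,0,0,0,0.7,-0.001,0,0.003,0,0,0,0.75,-0.001,0,0.003,0,0,0,0.75,-0.001,0,0.003,0,0,0,0.75])

```text
time: 23.9
tool_pos: [0.5604, -0.0062, 0.0216]
orientation: [0.413, 3.114, 0.0]
ft_force: [0.4, 0.6, -0.2]
gripper_width: 0.336
```

```bash
python3 w.py w16
```

```text
23.95 tcp [ 0.5604 -0.0062  0.0216] yaw x 164.91 tilt [0. 0.] q [ 0.338  0.391 -0.483 -0.    -0.697 -2.172]
```

View pics/w16.png

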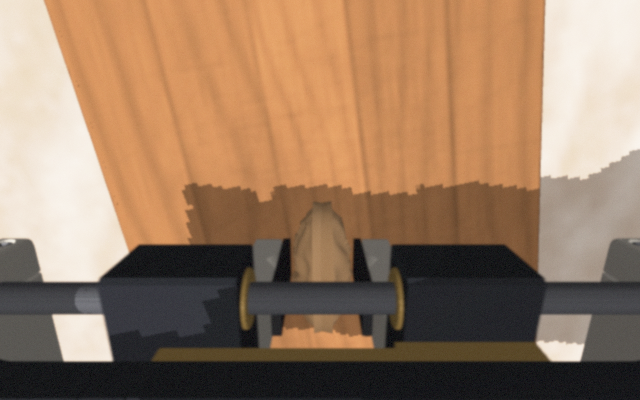

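The grip now stops on the nut at 29.6 mm. I'll lift it a little, slowly, and check.

Emit:
drive_tool(commands=[0,0,-0.004,0,0,0,1,0,0,-0.012,0,0,0,1,0,0,-0.025,0,0,0,1,0,0,-0.04,0,0,0,1,0,0,-0.04,0,0,0,1])

```text
time: 24.45
tool_pos: [0.5622, -0.0058, 0.0646]
orientation: [0.411, 3.11, 0.003]
ft_force: [1.0, -0.1, -1.4]
gripper_width: 0.274
```

```bash
python3 w.py w17
```

```text
24.5 tcp [ 0.5622 -0.0058  0.0646] yaw x 164.93 tilt [0.0045 0.001 ] q [ 0.338  0.333 -0.447  0.    -0.788 -2.172]
```

View pics/w17.png

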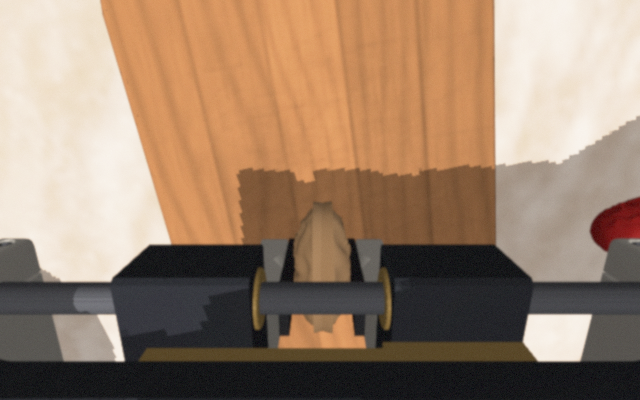

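Emit:
drive_tool(commands=[0,0,0,0,0,0,1,0,0,0,0,0,0,1,0,0,0,0,0,0,1])

```text
time: 24.8
tool_pos: [0.5601, -0.0063, 0.0611]
orientation: [-0.413, -3.114, 0.001]
ft_force: [0.6, -0.0, -0.8]
gripper_width: 0.277
```

```bash
python3 w.py w18
python3 - <<'E'
from h import *
a=cv2.imread("pics/w17.png")[180:350,240:400];b=cv2.imread("pics/w18.png")[180:350,240:400]
cv2.imwrite("pics/w18c.png",cv2.resize(np.hstack([a,b]),None,fx=2.4,fy=2.4))
t=r.camera("top")
i=t["img"];cv2.imwrite("pics/t18.png",cv2.resize(i[180:290,360:480],None,fx=5,fy=5))
E
```

```text
24.85 tcp [ 0.5601 -0.0063  0.0611] yaw x 164.91 tilt [-0.0009 -0.0003] q [ 0.338  0.336 -0.448 -0.    -0.787 -2.172]
```

View pics/w18c.png

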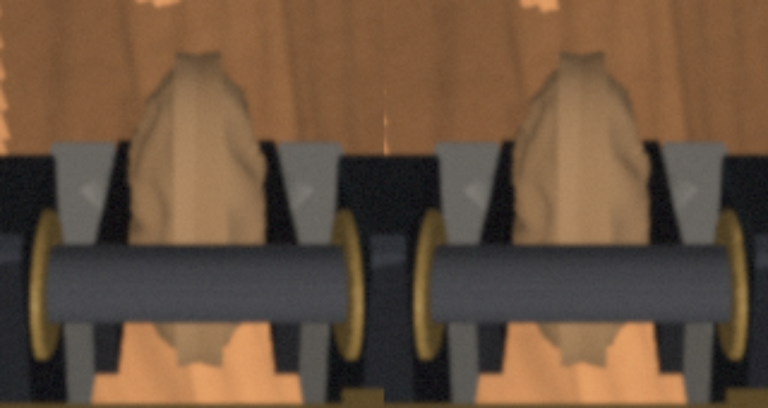

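View pics/t18.png

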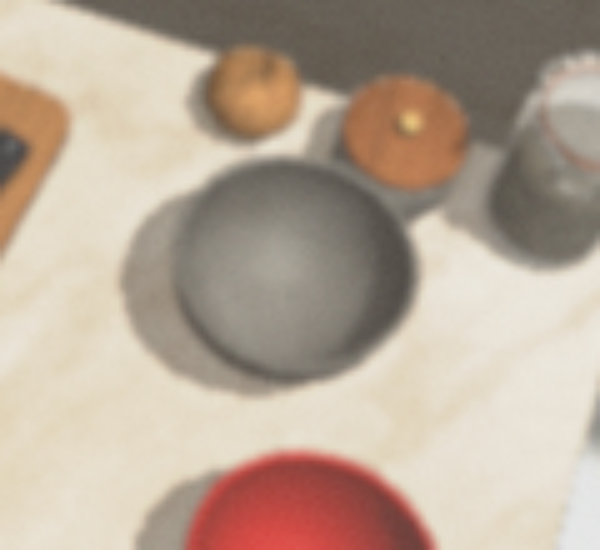

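The hold is steady at 24 mm. The top view shows the grey bowl's rim centred near pixel (419,232), with the lidded pot behind it and the onion at the left. I'll place the bowl from both views.

Run:
```python
from h import *
t=r.camera("top")
i=t["img"]
for p in [(418.8,232.4)]: print(onz(t,p,.097))
P=[(360+x/5,180+y/5) for x,y in [(173,270),(415,270),(294,155),(220,350),(380,345),(210,190),(375,190)]]
Q=np.array([onz(t,p,.097)[:2] for p in P]).astype('f4');print(Q.round(3).tolist());print(cv2.minEnclosingCircle(Q))
x=cv2.fitEllipse(np.array(Q*1000,'f4'));print(x)
T,s=tool();b=np.array([.602,-.30,.17]);print((T[:3,:3].T@(b-T[:3,3])).round(4))
```

```text
[ 0.58997799 -0.30167195  0.097     ]
[[0.5529999732971191, -0.22599999606609344], [0.6150000095367432, -0.3799999952316284], [0.6710000038146973, -0.27799999713897705], [0.5080000162124634, -0.27399998903274536], [0.5519999861717224, -0.37299999594688416], [0.621999979019165, -0.23100000619888306], [0.6650000214576721, -0.33799999952316284]]
((0.588538408279419, -0.30088934302330017), 0.08536136895418167)
((588.5479125976562, -302.20733642578125), (159.59971618652344, 172.4546661376953), 70.80823516845703)
[-0.1168 -0.2728 -0.1088]
```

Bowl centre (0.589, -0.3015), rim radius 85 mm as given. I'll raise the nut and carry it over.

Emit:
drive_tool(commands=[0,0,-0.02,0,0,0,1,0,0,-0.055,0,0,0,1,0,0,-0.09,0,0,0,1,-0.008,-0.022,-0.109,0,0,0,1,-0.02,-0.052,-0.109,0,0,0,1,-0.032,-0.085,-0.109,0,0,0,1,-0.045,-0.12,-0.109,0,0,0,1,-0.058,-0.155,-0.109,0,0,0,1,-0.072,-0.19,-0.109,0,0,0,1,-0.085,-0.225,-0.109,0,0,0,1,-0.097,-0.257,-0.109,0,0,0,1,-0.104,-0.277,-0.109,0,0,0,1,-0.104,-0.277,-0.109,0,0,0,1,-0.104,-0.277,-0.109,0,0,0,1])

```text
time: 26.35
tool_pos: [0.5883, -0.301, 0.1698]
orientation: [-0.414, -3.113, -0.0]
ft_force: [0.4, -0.2, -1.0]
gripper_width: 0.279
```

```bash
python3 w.py w19
```

```text
26.4 tcp [ 0.5883 -0.301   0.1698] yaw x 164.83 tilt [-0.001   0.0004] q [-0.178  0.374 -0.098 -0.    -1.1   -1.657]
```

View pics/w19.png

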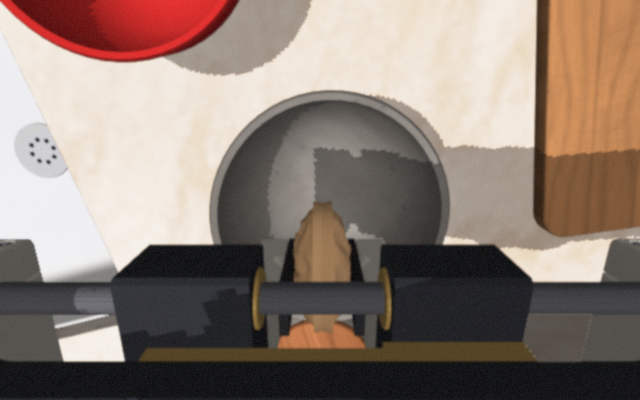

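The nut is still held over the grey bowl, whose rim spans columns 210–449 at about row 205 and tops out at row 92. I'll check the centring.

Run:
```python
from h import *
d=np.load("/tmp/w19.npz");c={"intrinsics":d["K"]};T=d["T"];Ti=np.linalg.inv(d["Tt"])
for p in [(210,205),(449,205),(330,92)]:
    q=np.append(onz(c,p,.097,T),1);print((Ti@q)[:3].round(4))
```

```text
[ 0.0025 -0.0764  0.0728]
[0.0026 0.0865 0.0729]
[0.0765 0.0048 0.0729]
```

The bowl is centred to within about 7 mm. I'll shift (-5, +4) mm, lower into it and release, then raise clear.

Emit:
drive_tool(commands=[-0.005,0.004,0.03,0,0,0,1,-0.005,0.004,0.06,0,0,0,1,-0.005,0.004,0.085,0,0,0,1,-0.005,0.004,0.1,0,0,0,1,-0.005,0.004,0.11,0,0,0,1,-0.005,0.004,0.11,0,0,0,1,-0.005,0.004,0.11,0,0,0,0.6,-0.005,0.004,0.11,0,0,0,0.5,-0.005,0.004,0.11,0,0,0,0.5,-0.005,0.004,0.11,0,0,0,0.5,-0.005,0.004,0.08,0,0,0,0.5,-0.005,0.004,0.035,0,0,0,0.5,-0.005,0.004,-0.015,0,0,0,0.5,-0.04,0.004,-0.06,0,0,0,0.5,-0.06,0.004,-0.08,0,0,0,0.5,-0.06,0.004,-0.08,0,0,0,0.5,-0.06,0.004,-0.08,0,0,0,0.5])

```text
time: 28.1
tool_pos: [0.6478, -0.3124, 0.2507]
orientation: [0.413, 3.114, 0.001]
ft_force: [-0.4, 1.0, -1.3]
gripper_width: 0.504
```

```bash
python3 w.py w20
python3 - <<'E'
from h import *
for n in("scene","top"):
    c=r.camera(n);cv2.imwrite(f"pics/{n}20.png",c["img"])
E
```

```text
28.15 tcp [ 0.6478 -0.3124  0.2507] yaw x 164.89 tilt [0.0007 0.0003] q [-1.800e-01  4.200e-01  1.570e-01 -1.000e-03 -1.310e+00 -1.655e+00]
```

View pics/w20.png

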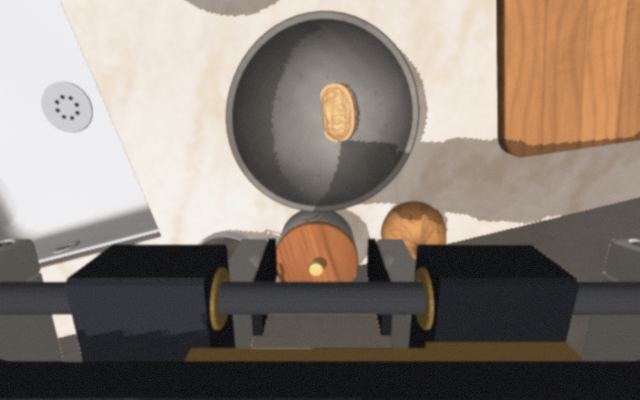

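View pics/scene20.png

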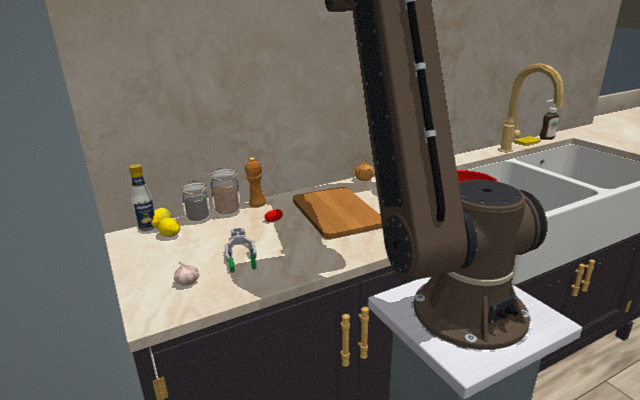

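View pics/top20.png

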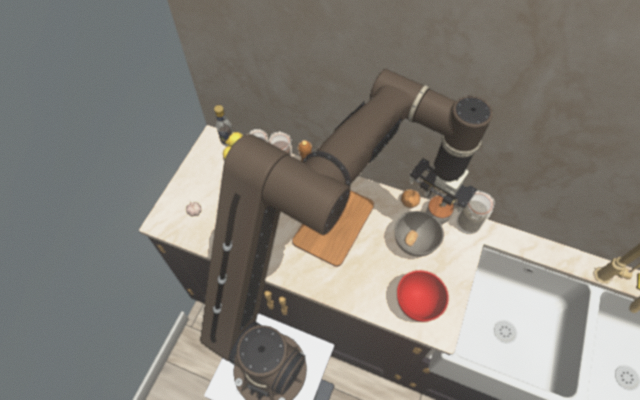

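The walnut lies in the upright grey bowl at (338,112), near its centre. The scene view shows the cracker flat and open on the worktop, with the onion, mill and garlic at their starting pixels. The gripper is clear at z = 0.25. I'll wait briefly to confirm everything is at rest, then hand in.

Emit:
drive_tool(commands=[0,0,0,0,0,0,0.5,0,0,0,0,0,0,0.5,0,0,0,0,0,0,0.5,0,0,0,0,0,0,0.5,0,0,0,0,0,0,0.5])

```text
time: 28.75
tool_pos: [0.6476, -0.3125, 0.2506]
orientation: [-0.413, -3.114, -0.0]
ft_force: [-0.1, 0.5, -0.1]
gripper_width: 0.498
```

```bash
python3 w.py w21
python3 - <<'E'
from h import *
a=cv2.imread("pics/w20.png");b=cv2.imread("pics/w21.png")
print("diff in bowl",np.abs(a[60:170,270:390].astype(int)-b[60:170,270:390]).max(), np.abs(a[60:170,270:390].astype(int)-b[60:170,270:390]).mean())
d=np.load("/tmp/w21.npz");c={"intrinsics":d["K"]}
print("nut",onz(c,(338,112),.025,d["T"]).round(3),"bowl c",onz(c,(323,112),.097,d["T"]).round(3))
print(r.hand_in())
E
```

```text
28.8 tcp [ 0.6476 -0.3125  0.2506] yaw x 164.91 tilt [-0.  0.] q [-0.18   0.42   0.159  0.    -1.31  -1.655]
diff in bowl 42 2.331489898989899
nut [ 0.599 -0.282  0.025] bowl c [ 0.59  -0.296  0.097]
the job is handed in; nothing more can be done
None
```

I finished the task and handed it in at 28.8 s of the 69 s allowed. No verdict is reported, so what follows rests on my own checks.

**What I did:** I lowered the nutcracker by its head over the walnut and let go. I then squeezed the handles until they closed to 27.5 mm; a whole nut would have stopped them at about 44 mm. I laid the nutcracker back on its first spot on the worktop, then put the cracked walnut in the grey bowl.

**Last checks:**
- **Walnut:** it measured 26 mm wide after cracking, against the 28 mm given. It lies about 17 mm from the bowl's axis and did not move between the last two pictures beyond camera noise. It seems to lie on its side.
- **Nutcracker:** it looks flat and open, with 53.8 mm between the handle centres against the expected 54 mm.
- **Bowl and other things:** the bowl is upright. The onion, salt mill and garlic look unmoved.
- **Gripper:** it is clear of everything, at 0.25 m.

**What went wrong or disagreed:**
- My first grasp of the walnut slipped off its rounded top. I went 3–4 mm lower and the second grasp held.
- My second grip of the nutcracker's head was a few millimetres too far forward, so its handle end sagged slightly in the air. Setting it down pressed with about 33 N until I released it; it then lay flat.
- One move call had a miscounted row and was refused before anything moved.

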